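# Load the vial rack and point out the injection vial

### The job

The sampler's pick-up position must be taught: push the white vial rack fully home against the end stop of its nest, then push the red latch shut behind it, so that the rack cannot shift. Then point straight down at the one black-capped vial, with the fingertips about a finger's breadth above the middle of its cap, hold that for two seconds, and finish still pointing there. Only push gently with the fingertips: grip and lift nothing, touch no vial, and leave the things standing around where they are.

Things in the scene. Friction and masses are not known exactly. Their poses are not given: they have to be found in the camera images.
- nest: fixed aluminium rack nest, 128 mm (x) by 205 mm (y), its plate's top 8 mm above the worktop; black rails along y, 14 mm high, 96 mm apart, guide the rack with 2 mm play each side. The padded end stop is at its -y end: the rack slides in along the nest's -y. Origin: at worktop height, midway between the rails, 87.5 mm from the stop's pads
- rack: white rack with 2 by 4 holes for vials, the rear ones empty, 92 mm (x) by 168 mm (y) by 32 mm high, 0.13 to 0.22 kg plus vials, loose, standing on the nest plate with its long side along the rails, at the start 30 to 55 mm short of the stop. Too wide to grip. Origin: centre of its underside; fully home at y = -3.5 mm in the nest's frame. Slides with 1 to 3 N
- rack_push (a point): middle of the rack's rear end face (its +y face, the one to push on), 16 mm above the rack's underside, 24 mm above the worktop
- latch (a joint): red swing latch: lever 60 mm long from its pivot, 10 mm thick, 20 to 39 mm above the worktop, at the nest's far rear corner. 0 = fully open (lever leans 0.4 rad from the nest's +y toward +x), grows anticlockwise seen from above; 1.97 rad = shut (lever along the nest's -x, 2 mm behind a rack that is home). Stays where left, moves with under 1 N, cannot shut while the rack is not home
- latch_pivot (a point): pivot of the latch, at the middle of the lever's height; 58 mm to +x and 87.5 mm to +y of the nest's origin
- latch_end (a point): point on the lever's middle line, 45 mm out from the pivot, at the middle of its height; moves with the lever. Its outer side is the side away from the rack, to be pushed; the 17 mm high rim of a white tray lies close by or under the open lever
- vial_black_cap (a point): the vial to point at: 24 mm wide, 51 mm tall, amber, the only one with a black cap; it stands in one of the rack's front holes (40 mm apart) with its cap's top 23 mm above the rack's top. The point is the middle of the cap's top, 63 mm above the worktop
- vial_blue_1_cap (a point): vial with a blue cap, 24 mm wide, 51 mm tall, in a rack hole; not the one to point at. The point is the middle of its cap's top
- vial_blue_2_cap (a point): vial with a blue cap, 24 mm wide, 51 mm tall, in a rack hole; not the one to point at. The point is the middle of its cap's top
- vial_blue_3_cap (a point): vial with a blue cap, 24 mm wide, 51 mm tall, in a rack hole; not the one to point at. The point is the middle of its cap's top
- vial_blue_4_cap (a point): vial with a blue cap, 24 mm wide, 51 mm tall, in a rack hole; not the one to point at. The point is the middle of its cap's top
- beaker: clear low beaker standing in front of the tall black cabinet on the right (0.36 m tall, front at x = 0.53, from y = -0.09 to -0.48, keep the arm clear of it), 64 mm wide, 83 mm tall; bystander, origin under its centre
- small_bottle: clear bottle with blue cap, 56 mm wide, 104 mm tall; bystander, origin under its centre
- spanner: small steel open-ended spanner lying on the worktop, 129 mm long, along its y; bystander, origin under its middle
- marker: blue and white marker pen lying in the white tray, 130 mm long, along its y; bystander, origin under its middle

How it is judged:
By the outcome, as a careful person would: the job done as asked, in the order asked, and still so for the second after the job is handed in, with the robot touching nothing.
It also fails if it takes over 56 s, if anything falls off the work surface, if the arm or the gripper's body presses on something with over 40 N, if the wrist force passes 120 N, or if a joint passes its speed limit or range.

### The arm

A 6-joint arm with a two-finger parallel gripper is mounted at the origin on a cart in front of the work surface, level with it; the furniture and walls round the work are solid. World frame = base frame: x ahead of the robot, y to its left, z up, the work surface at z = 0. Lengths are in m, angles in rad, forces in N, time in s.
With the tool pointing down it reaches from about 0.3 to 0.875 m from the base axis. Payload 6.4 kg.
Tool frame: the origin (TCP) lies at the very end of the fingers, on their centre line; the grasp point (between the pads) lies ctrl.grip_point_offset behind it (ctrl.grip_point_offset is the distance from the TCP to the grasp point, in m); z points along the fingers, x is the direction in which the jaws open and shut, and the axes are right-handed (so a half turn about z gives the same grasp; the last joint's range is limited). The gripper opens to 85 mm and grips with 20 to 120 N. Pads are 22 mm wide; open, the fingers measure 114 mm over their backs; the gripper's body (76 mm by 85 mm) begins 54 mm behind the grasp point. The pads swing forward as they close: fully open they stand 13 mm farther back than shut.
Start: joints at [-1.424, 0.181, 1.607, -0, 1.354, -0.206], TCP at [0.199, -0.54, 0.231] pointing down, gripper open.
Joint ranges: [-2.99, 2.99], [-0.89, 2.07], [0.3, 2.58], [-1.14, 4.28], [0, 2.63], [-3.12, 3.12]. Speed limits (rad/s): [2.57, 2.57, 3.01, 3.14, 3.14, 3.14].

### API

Orientations are given as a unit quaternion [w, x, y, z].
In Python, from bench import get_obs, viewer, workorder, ctrl gives the robot as it stands. The module is installed in compiled form; this text tells all that it offers.
- The arm moves only by the tool move_arm, never from a script. Its argument "increments" is a list of rows, each an object of numbers: "tx", "ty", "tz": the shift along the tool's x, y, z in m; "turn": the turn about the tool's z in degrees. A call has 1 to 20 rows; each row is the pose to reach, as a shift and turn from the pose commanded when the call began, along the tool's axes at that moment; what a row does not reach only later rows make up. A row lasts 1/12 s, in which the tool goes at most 41.7 mm and 7.16 degrees, less where a joint would pass 70% of its speed; a pose out of reach is approached as far as the arm can. A call with a gripper value outside its range is refused whole. "gripper" is the opening, from 0 (shut) to 1 (fully open), set as the call begins (left out, the last holds). The fingers move at their own pace and stop on an object; the grip force is fixed at half the most. Time passes only in rows, so rows that repeat a pose let the fingers close. It gives the time, the measured TCP pose, the force and the opening at its end, in the units of the state.
- get_obs(): the state, without advancing time (a new reading comes with each control period).
- viewer.camera(name): name is "scene" or "side" or "wrist"; returns (picture, depth): 420x560x3 uint8, red, green, blue; 420x560 float32, m along the optical axis (not along the pixel's ray), 0 where there is no reading.
- viewer.get_calibration(name): a dict with "intrinsics" (3x3 intrinsics, pixels), "k1" (the pictures are not rectified: a ray, as slopes to the right and down, at radius r is drawn at 1 + k1 r^2 times it, then the intrinsics apply), "origin" and "attitude" of the camera in the world. Camera axes: x right, y up, looking along -z (the intrinsics and any distortion apply to the point x, -y, -z); pixel columns grow to the right and rows downward; lengths in m; the calibration is good to about 2 mm. A picture is of the moment at which its call begins: read the wrist's pose just before it. get_calibration takes no time and is no camera call; for the wrist camera it gives the pose at the moment of the call.
- workorder.hand_in(): hands the job in, once; it reports no verdict.
The state is a dict: "time_s": time; "q": joint angles; "dq": joint speeds; "joint_efforts": joint torques, N m; "eef_pos": TCP position; "eef_rot": TCP orientation; "wrist_force": force on the tool from outside, world axes, zero at the start; "torque": the same for the moment, N m; "opening": opening from 0.0 (shut) to 1.0 (fully open).
Only numpy, scipy, OpenCV 4.12 (cv2) and the standard library are available. Lean on these libraries where they do the work, as an engineer would, in place of code of your own. Each camera call takes 0.05 s, during which the arm holds its last target.

## Working session

There is one attempt and no reset: what is moved stays moved. The work goes in short steps, Python scripts to look and compute and a tool call to move; the robot and the scene stay as the last step left them, time stands still between calls to the robot, and variables do not carry over. Pictures are saved under pics/ and viewed, and the job is handed in when it is done.

Besides the shell and the picture viewer there is one more tool, called after "Request:" as name([rows], argument=value, ...), one row to a line, values as JSON. move_arm: Moves the arm, as the interface text tells. Its arguments: {"type":"object","properties":{"increments":{"type":"array"},"gripper":{"type":"number"}},"required":["increments"]}

```bash
mkdir -p pics; python3 - <<'E'
from bench import get_obs, viewer, ctrl
import cv2
o=get_obs(); print(o); print(ctrl.grip_point_offset)
for n in ["scene","side","wrist"]:
    p,d=viewer.camera(n); cv2.imwrite(f"pics/{n}0.png",p[:,:,::-1]); 
    import numpy as np; np.savez(f"{n}0.npz",p=p,d=d,**viewer.get_calibration(n))
    print(n,viewer.get_calibration(n))
E
```

```text
{'time_s': 0.0, 'q': array([-1.42428529e+00,  1.81491994e-01,  1.60802552e+00,  2.14433575e-05,
        1.35379244e+00, -2.06294366e-01]), 'dq': array([ 1.75634360e-04,  8.01198571e-05, -6.43179655e-04, -6.58237420e-05,
       -3.88870288e-04, -1.15904013e-03]), 'joint_efforts': array([-6.51693449e-05, -4.44864357e+01, -3.51339626e+01, -1.11393324e-04,
        9.09472292e-03,  3.92855753e-06]), 'eef_pos': array([ 0.19862405, -0.5390149 ,  0.23040327]), 'eef_rot': array([-6.32210703e-04,  8.20221443e-01, -5.72045494e-01, -5.81120469e-04]), 'wrist_force': array([ 0.00557069,  0.11322803, -0.46029485]), 'torque': array([-0.07750932, -0.00655577,  0.04793531]), 'opening': 1.0006778579974003}
0.0187
scene {'intrinsics': array([[496.81926938,   0.        , 273.91958102],
       [  0.        , 496.81926938, 210.92072842],
       [  0.        ,   0.        ,   1.        ]]), 'k1': -0.17853896450516019, 'origin': array([-0.32458698, -0.5221933 ,  0.58331221]), 'attitude': array([ 0.73423285,  0.45025133, -0.27548569, -0.42694672])}
side {'intrinsics': array([[393.03494145,   0.        , 281.9687102 ],
       [  0.        , 393.03494145, 212.65747527],
       [  0.        ,   0.        ,   1.        ]]), 'k1': -0.029943954992872647, 'origin': array([0.2440943 , 0.55922441, 0.62179176]), 'attitude': array([-0.23878336, -0.10293385,  0.41625319,  0.87127517])}
wrist {'intrinsics': array([[337.45550291,   0.        , 284.86628645],
       [  0.        , 337.45550291, 206.25996663],
       [  0.        ,   0.        ,   1.        ]]), 'k1': 0.00035961362361660475, 'origin': array([ 0.26762299, -0.51387653,  0.37376749]), 'attitude': array([ 0.81137666, -0.11930519,  0.08433901, -0.56596918])}
```

View pics/scene0.png

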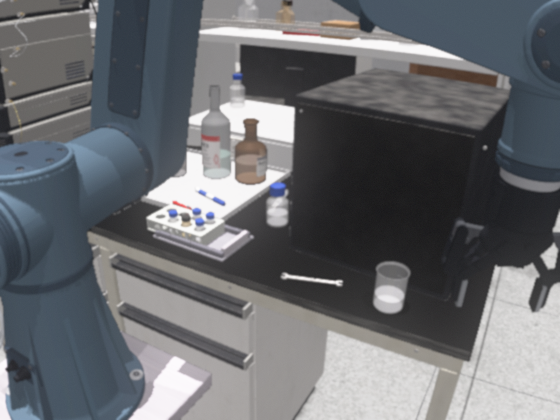

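View pics/side0.png

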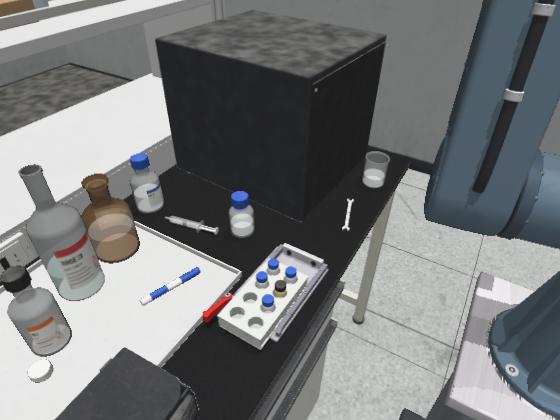

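View pics/wrist0.png

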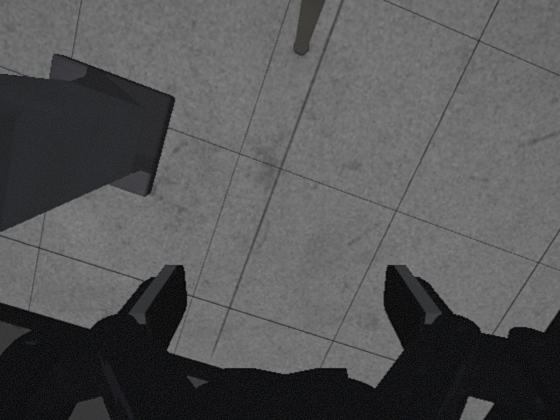

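The side view shows the rack around (270,295), the red latch at (217,307), the black cap at (281,287) and the end stop at about (300,255). Next I'll zoom in and triangulate these.

```bash
cat > h.py <<'E'
import numpy as np, cv2
from scipy.spatial.transform import Rotation as R
def rot(q): return R.from_quat([q[1],q[2],q[3],q[0]]).as_matrix()
def ray(c,uv):
    K=c['intrinsics']; k=float(c['k1'])
    u=np.atleast_2d(np.array(uv,float)).reshape(-1,1,2)
    s=cv2.undistortPoints(u,K,np.array([k,0,0,0.]),).reshape(-1,2)
    d=np.c_[s[:,0],-s[:,1],-np.ones(len(s))]
    return c['origin'],d@rot(c['attitude']).T
def plane(c,uv,z):
    o,d=ray(c,uv); return o+d*((z-o[2])/d[:,2])[:,None]
def proj(c,P):
    P=np.atleast_2d(P); p=(P-c['origin'])@rot(c['attitude']); p=p*[1,-1,-1]
    return cv2.projectPoints(p,np.zeros(3),np.zeros(3),c['intrinsics'],np.array([float(c['k1']),0,0,0.]))[0].reshape(-1,2)
def blobs(mask,mn=10):
    n,l,s,ce=cv2.connectedComponentsWithStats(mask.astype(np.uint8))
    return [(ce[i].round(1),s[i,4]) for i in range(1,n) if s[i,4]>=mn]
def hsv(p): return cv2.cvtColor(p,cv2.COLOR_RGB2HSV)
def ld(n): return dict(np.load(n+'.npz'))
def red(p):
    H=hsv(p); return ((H[...,0]<8)|(H[...,0]>172))&(H[...,1]>150)&(H[...,2]>70)
def blue(p):
    H=hsv(p); return (abs(H[...,0].astype(int)-115)<12)&(H[...,1]>150)&(H[...,2]>60)
E
python3 - <<'E'
from h import *
for n,(x,y,w,h) in dict(side0=(190,230,150,120),scene0=(135,165,130,95)).items():
    c=ld(n); p=c['p']
    cv2.imwrite(f'pics/z_{n}.png',cv2.resize(p[y:y+h,x:x+w,::-1],None,fx=5,fy=5,interpolation=cv2.INTER_CUBIC))
    print(n,'blue',[(b[0],b[1],plane(c,b[0],.06).round(3)) for b in blobs(blue(p))])
    print('red',[(b[0],b[1],plane(c,b[0],.039).round(3)) for b in blobs(red(p))])
E
```

```text
side0 blue [(array([139.4, 161.4]), np.int32(223), array([[ 1.013, -0.03 ,  0.06 ]])), (array([152.5, 189.7]), np.int32(12), array([[0.891, 0.046, 0.06 ]])), (array([239.3, 199.6]), np.int32(250), array([[ 0.69 , -0.031,  0.06 ]])), (array([272.9, 263.6]), np.int32(80), array([[0.516, 0.104, 0.06 ]])), (array([290.5, 272. ]), np.int32(91), array([[0.476, 0.105, 0.06 ]])), (array([189.7, 274.8]), np.int32(120), array([[0.636, 0.21 , 0.06 ]])), (array([261.4, 276.8]), np.int32(90), array([[0.517, 0.144, 0.06 ]])), (array([158.7, 292. ]), np.int32(114), array([[0.656, 0.27 , 0.06 ]])), (array([267.5, 300.4]), np.int32(105), array([[0.478, 0.185, 0.06 ]]))]
red [(array([ 70.9, 248. ]), np.int32(162), array([[0.912, 0.269, 0.039]])), (array([215.2, 308.5]), np.int32(281), array([[0.558, 0.235, 0.039]]))]
scene0 blue [(array([236.2,  76.3]), np.int32(11), array([[1.94, 0.95, 0.06]]))]
red []
```

View pics/z_side0.png

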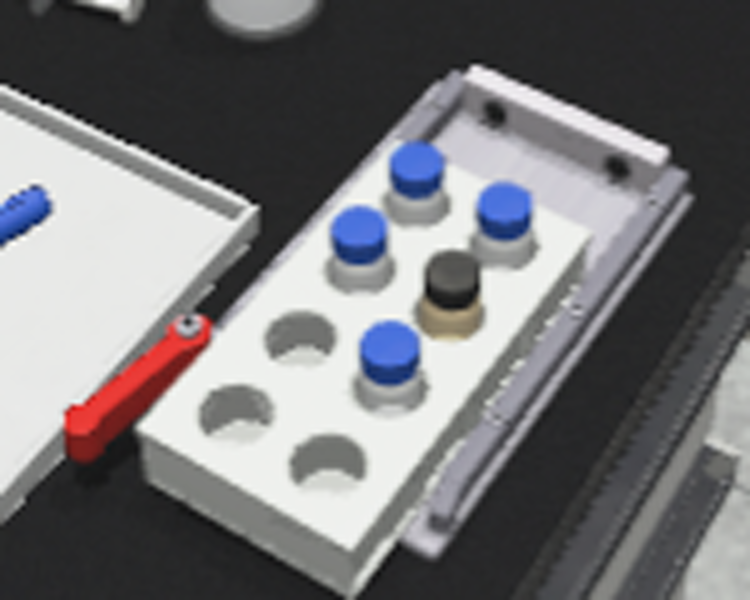

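View pics/z_scene0.png

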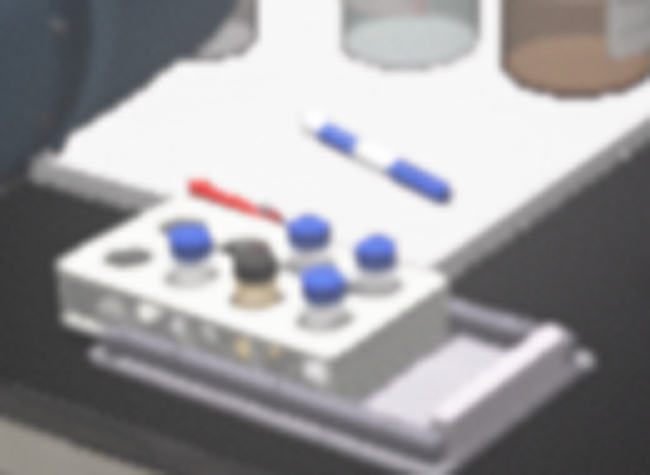

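```bash
python3 - <<'E'
from h import *
c=ld('side0'); f=lambda u,v:(190+u/5,230+v/5)
for nm,(u,v),z in [('rack rear +x',(140,432),.04),('rack rear -x',(355,553),.04),('rack front -x',(592,235),.04),('bolt',(188,326),.04),('lever end',(70,408),.039),('lever end far',(97,432),.039),('blackcap top',(453,262),.063),('b1',(418,152),.063),('b2',(504,195),.063),('b3',(359,218),.063),('b4',(390,335),.063)]:
    print(nm,plane(c,f(u,v),z).round(4))
# depth points of stop
o,d=ray(c,[[x,y] for y in range(420) for x in range(560)])
P=(o+d*c['d'].reshape(-1,1)).reshape(420,560,3)
for (u,v) in [(475,72),(660,155),(480,110),(560,110),(640,175),(200,360),(370,300),(420,240)]:
    x,y=map(int,f(u,v)); print((u,v),P[y,x].round(4))
# lidar: white-ish points z about 0.04 rack top
m=(abs(P[...,2]-.04)<.004)&(P[...,0]>.42)&(P[...,0]<.55)&(P[...,1]>.03)&(P[...,1]<.28)&(c['p'].min(2)>180)
Q=P[m][:,:2]; print(len(Q),cv2.minAreaRect(Q.astype(np.float32)))
m=red(c['p'])&(P[...,0]<.7); print(P[m].mean(0),cv2.minAreaRect(P[m&(P[...,2]>.033)][:,:2].astype(np.float32)))
c=ld('scene0');H=hsv(c['p'])
E
```

```text
rack rear +x [[0.543  0.2467 0.04  ]]
rack rear -x [[0.4519 0.2486 0.04  ]]
rack front -x [[0.4481 0.0821 0.04  ]]
bolt [[0.5565 0.1997 0.04  ]]
lever end [[0.5712 0.2508 0.039 ]]
lever end far [[0.5565 0.254  0.039 ]]
blackcap top [[0.4782 0.1393 0.063 ]]
b1 [[0.5181 0.098  0.063 ]]
b2 [[0.4783 0.1004 0.063 ]]
b3 [[0.5195 0.1389 0.063 ]]
b4 [[0.4803 0.1801 0.063 ]]
(475, 72) [0.539  0.0149 0.0288]
(660, 155) [0.4474 0.0204 0.0302]
(480, 110) [0.5301 0.0255 0.018 ]
(560, 110) [0.4949 0.0194 0.0311]
(640, 175) [0.4536 0.0245 0.0185]
(200, 360) [0.5426 0.2112 0.0418]
(370, 300) [0.5054 0.154  0.0396]
(420, 240) [0.504  0.1197 0.041 ]
2119 ((0.49865663051605225, 0.16288243234157562), (0.16974058747291565, 0.09276523441076279), 88.72821044921875)
[0.55925048 0.23383535 0.03696247] ((0.4200591742992401, 0.39208847284317017), (0.05312594026327133, 0.48246222734451294), 40.1902961730957)
```

```bash
cat >> h.py <<'E'
YAW=-0.022
def rel(P,yawx=None):
    "increments from current measured pose to world P; yaw of tool x"
    from bench import get_obs
    o=get_obs(); M=rot(o['eef_rot']); t=M.T@(np.array(P)-o['eef_pos'])
    a=np.arctan2(M[1,0],M[0,0])
    print('pos',o['eef_pos'].round(4),'toolx yaw deg',np.degrees(a).round(2),'q',o['q'].round(2),'F',o['wrist_force'].round(2),'t',round(o['time_s'],2),'op',round(o['opening'],2))
    print('increments mm',(t*1000).round(1), '' if yawx is None else ('turn',((np.degrees(a)-yawx+180)%360-180).round(2)))
    return M
def nest(p,o=(.4966,.1135),yaw=YAW):
    c,s=np.cos(yaw),np.sin(yaw); return np.array(o)+np.array([[c,-s],[s,c]])@np.array(p)
E
python3 - <<'E'
from h import *
M=rel([.4985,.34,.23],-1.26); print(M.round(3))
print(nest([0,-3.5e-3+.084]))
E
```

```text
pos [ 0.1986 -0.5392  0.2306] toolx yaw deg -69.79 q [-1.42  0.18  1.61 -0.    1.35 -0.21] F [ 0.13 -0.29  0.43] t 0.15 op 1.0
increments mm [-721.4 -585.2    1.7] ('turn', np.float64(-68.53))
[[ 0.346 -0.938 -0.   ]
 [-0.938 -0.346  0.001]
 [-0.001 -0.    -1.   ]]
[0.49837086 0.19398052]
```

Request:
move_arm([
  {"tx":-0.01,"ty":-0.008,"turn":-1},
  {"tx":-0.03,"ty":-0.024,"turn":-3},
  {"tx":-0.055,"ty":-0.045,"turn":-5},
  {"tx":-0.08,"ty":-0.065,"turn":-8},
  {"tx":-0.105,"ty":-0.085,"turn":-10},
  {"tx":-0.13,"ty":-0.105,"turn":-13},
  {"tx":-0.155,"ty":-0.125,"turn":-15},
  {"tx":-0.18,"ty":-0.145,"turn":-18},
  {"tx":-0.205,"ty":-0.165,"turn":-20},
  {"tx":-0.23,"ty":-0.185,"turn":-23},
  {"tx":-0.255,"ty":-0.205,"turn":-25},
  {"tx":-0.28,"ty":-0.225,"turn":-28},
  {"tx":-0.305,"ty":-0.245,"turn":-30},
  {"tx":-0.33,"ty":-0.265,"turn":-33},
  {"tx":-0.355,"ty":-0.285,"turn":-35},
  {"tx":-0.38,"ty":-0.305,"turn":-38},
  {"tx":-0.405,"ty":-0.325,"turn":-40},
  {"tx":-0.43,"ty":-0.345,"turn":-43},
  {"tx":-0.445,"ty":-0.36,"turn":-45},
  {"tx":-0.45,"ty":-0.365,"turn":-45.5},
], gripper=0)

```text
validation failed for argument at $.in...
```

```bash
python3 - <<'E'
from h import *
M=rel([.4985,.30,.25],-1.26)
E
```

```text
pos [ 0.1986 -0.5392  0.2306] toolx yaw deg -69.79 q [-1.42  0.18  1.61 -0.    1.35 -0.21] F [ 0.13 -0.29  0.43] t 0.15 op 1.0
increments mm [-683.9 -571.3  -18.3] ('turn', np.float64(-68.53))
```

Request:
move_arm([
  {"tx":-0.01,"ty":-0.008,"tz":0.0,"turn":-1.0},
  {"tx":-0.03,"ty":-0.024,"tz":0.0,"turn":-3.0},
], gripper=0)

```text
time_s: 0.32
eef_pos: [0.21, -0.5043, 0.2309]
eef_rot: [0.0, 0.835, -0.551, -0.0]
wrist_force: [-0.3, 0.2, 0.4]
opening: 0.744
```

```bash
python3 - <<'E'
from h import *
M=rel([.4985,.30,.25],-1.26)
E
```

```text
pos [ 0.21   -0.5043  0.2309] toolx yaw deg -66.86 q [-1.39  0.12  1.68 -0.    1.34 -0.23] F [-0.32  0.24  0.39] t 0.32 op 0.74
increments mm [-626.2 -581.4  -19.6] ('turn', np.float64(-65.6))
```

Request:
move_arm([
  {"tx":-0.02,"ty":-0.018,"tz":0.0,"turn":-2.0},
  {"tx":-0.04,"ty":-0.037,"tz":0.0,"turn":-4.0},
  {"tx":-0.06,"ty":-0.056,"tz":0.0,"turn":-6.0},
  {"tx":-0.08,"ty":-0.074,"tz":0.0,"turn":-8.0},
  {"tx":-0.1,"ty":-0.093,"tz":0.0,"turn":-10.0},
  {"tx":-0.12,"ty":-0.111,"tz":0.0,"turn":-13.0},
  {"tx":-0.14,"ty":-0.13,"tz":0.0,"turn":-15.0},
  {"tx":-0.16,"ty":-0.149,"tz":0.0,"turn":-17.0},
  {"tx":-0.18,"ty":-0.167,"tz":0.0,"turn":-19.0},
  {"tx":-0.2,"ty":-0.186,"tz":0.0,"turn":-21.0},
  {"tx":-0.22,"ty":-0.204,"tz":0.0,"turn":-23.0},
  {"tx":-0.24,"ty":-0.223,"tz":0.0,"turn":-25.0},
  {"tx":-0.26,"ty":-0.241,"tz":0.0,"turn":-27.0},
  {"tx":-0.28,"ty":-0.26,"tz":0.0,"turn":-29.0},
  {"tx":-0.3,"ty":-0.279,"tz":0.0,"turn":-31.0},
  {"tx":-0.32,"ty":-0.297,"tz":0.0,"turn":-34.0},
  {"tx":-0.34,"ty":-0.316,"tz":0.0,"turn":-36.0},
  {"tx":-0.36,"ty":-0.334,"tz":0.0,"turn":-38.0},
  {"tx":-0.38,"ty":-0.353,"tz":0.0,"turn":-40.0},
  {"tx":-0.4,"ty":-0.371,"tz":0.0,"turn":-42.0},
], gripper=0)

```text
time_s: 1.98
eef_pos: [0.3943, 0.0122, 0.2313]
eef_rot: [0.0, 0.977, -0.214, 0.0]
wrist_force: [-0.7, 0.2, 0.4]
opening: -0.003
```

```bash
python3 - <<'E'
from h import *
M=rel([.4985,.30,.25],-1.26)
M=rel([.4985,.12,.25],-1.26)
E
```

```text
pos [0.3943 0.0122 0.2313] toolx yaw deg -24.68 q [-0.27 -0.25  2.03 -0.    1.37  0.16] F [-0.67  0.19  0.4 ] t 1.98 op -0.0
increments mm [ -25.5 -305.1  -18.7] ('turn', np.float64(-23.42))
pos [0.3943 0.0122 0.2313] toolx yaw deg -24.68 q [-0.27 -0.25  2.03 -0.    1.37  0.16] F [-0.67  0.19  0.4 ] t 1.98 op -0.0
increments mm [  49.7 -141.5  -18.7] ('turn', np.float64(-23.42))
```

Request:
move_arm([
  {"tx":0.01,"ty":-0.03,"tz":-0.004,"turn":-4.0},
  {"tx":0.02,"ty":-0.06,"tz":-0.008,"turn":-9.0},
  {"tx":0.03,"ty":-0.09,"tz":-0.012,"turn":-14.0},
  {"tx":0.04,"ty":-0.12,"tz":-0.016,"turn":-19.0},
  {"tx":0.0497,"ty":-0.1415,"tz":-0.0187,"turn":-23.4},
  {"tx":0.0497,"ty":-0.1415,"tz":-0.0187,"turn":-23.4},
  {"tx":0.0497,"ty":-0.1415,"tz":-0.0187,"turn":-23.4},
])

```text
time_s: 2.57
eef_pos: [0.4987, 0.1191, 0.2494]
eef_rot: [0.0, 1.0, -0.011, -0.001]
wrist_force: [-0.8, 0.2, -0.1]
opening: 0.005
```

```bash
python3 - <<'E'
from h import *
from bench import viewer
c=viewer.get_calibration('wrist'); p,d=viewer.camera('wrist')
np.savez('wrist1.npz',p=p,d=d,**c); cv2.imwrite('pics/wrist1.png',p[:,:,::-1])
M=rel([.4985,.30,.2],-1.26); print(c['origin'])
E
```

```text
pos [0.498  0.1185 0.2493] toolx yaw deg -1.39 q [ 0.    0.02  1.74 -0.    1.38  0.03] F [-0.   -0.04 -0.71] t 2.62 op 0.0
increments mm [  -3.9 -181.5   49.2] ('turn', np.float64(-0.13))
[0.50027842 0.19282809 0.39258391]
```

View pics/wrist1.png

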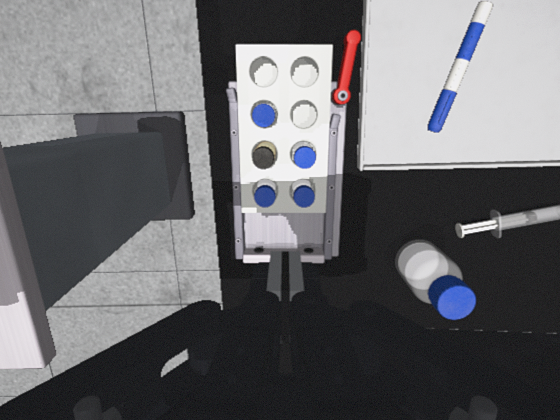

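```bash
python3 - <<'E'
from h import *
c=ld('wrist1'); p=c['p']
cv2.imwrite('pics/z_w1.png',cv2.resize(p[20:270,215:380,::-1],None,fx=3,fy=2.4*1,interpolation=cv2.INTER_CUBIC) if 0 else cv2.resize(p[20:270,215:380,::-1],None,fx=2.4,fy=2.4,interpolation=cv2.INTER_CUBIC))
for nm,uv,z in [('rear-x',(236,44),.04),('rear+x',(332,44),.04),('front-x',(236,211),.04),('front+x',(326,213),.04),('bolt',(342,96),.041),('leverend',(353,36),.039),('black',(264,156),.063),('trayedge lo',(361,168),.017),('trayedge up',(362,20),.017),('padL',(259,249),.02),('padR',(309,250),.02),('railL top',(234,100),.014),('railL bot',(240,240),.014),('railR',(332,120),.022),('marker end',(435,129),.01)]:
    print(nm,plane(c,uv,z).round(4))
print('red',[(b[0],b[1],plane(c,b[0],.039).round(4)) for b in blobs(red(p))])
print('blue',[(b[0],b[1],plane(c,b[0],.063).round(4)) for b in blobs(blue(p))])
m=red(p).astype(np.uint8); k=cv2.findContours(m,0,2)[0]; r=cv2.minAreaRect(max(k,key=cv2.contourArea)); bp=cv2.boxPoints(r); print(bp, plane(c,bp,.039).round(4))
w=((p.min(2)>225)).astype(np.uint8)
n,l,s,ce=cv2.connectedComponentsWithStats(w); i=l[60,284]; print(s[i])
E
```

```text
rear-x [[0.4546 0.2489 0.04  ]]
rear+x [[0.546  0.2468 0.04  ]]
front-x [[0.4437 0.0821 0.04  ]]
front+x [[0.5423 0.0776 0.04  ]]
bolt [[0.5566 0.1994 0.041 ]]
leverend [[0.566  0.2534 0.039 ]]
black [[0.4784 0.145  0.063 ]]
trayedge lo [[0.5838 0.1223 0.017 ]]
trayedge up [[0.5785 0.2714 0.017 ]]
padL [[0.4649 0.0275 0.02  ]]
padR [[0.5249 0.0248 0.02  ]]
railL top [[0.4455 0.1985 0.014 ]]
railL bot [[0.4419 0.0372 0.014 ]]
railR [[0.5496 0.1757 0.022 ]]
marker end [[0.6654 0.1628 0.01  ]]
red [(array([347.1,  64.1]), np.int32(909), array([[0.5611, 0.2288, 0.039 ]]))]
blue [(array([470.1,  40.5]), np.int32(499), array([[0.6655, 0.2432, 0.063 ]])), (array([441. , 109.6]), np.int32(498), array([[0.6462, 0.1847, 0.063 ]])), (array([263.2, 115. ]), np.int32(386), array([[0.4792, 0.1837, 0.063 ]])), (array([304.4, 156.8]), np.int32(347), array([[0.5178, 0.1433, 0.063 ]])), (array([264.5, 195.7]), np.int32(318), array([[0.4772, 0.1049, 0.063 ]])), (array([303.6, 195.9]), np.int32(322), array([[0.5167, 0.1038, 0.063 ]])), (array([451.8, 296.1]), np.int32(1388), array([[ 0.6801, -0.015 ,  0.063 ]]))]
[[330.59946  101.65253 ]
 [346.23874   27.366056]
 [363.87802   31.07959 ]
 [348.23874  105.36606 ]] [[0.5457 0.1943 0.039 ]
 [0.5593 0.2609 0.039 ]
 [0.5761 0.2574 0.039 ]
 [0.5634 0.1903 0.039 ]]
[ 236   45   96  139 8087]
```

View pics/z_w1.png

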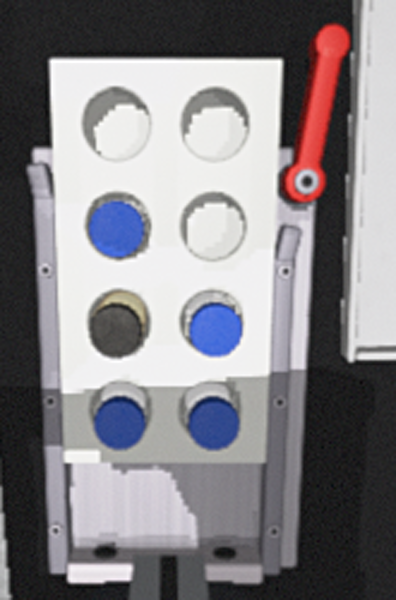

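Request:
move_arm([
  {"tx":0.0,"ty":-0.03,"tz":0.0,"turn":0.0},
  {"tx":0.0,"ty":-0.06,"tz":0.01,"turn":0.0},
  {"tx":0.0,"ty":-0.09,"tz":0.03,"turn":0.0},
  {"tx":-0.001,"ty":-0.12,"tz":0.05,"turn":0.0},
  {"tx":-0.002,"ty":-0.145,"tz":0.07,"turn":0.0},
  {"tx":-0.002,"ty":-0.158,"tz":0.1,"turn":0.0},
  {"tx":-0.002,"ty":-0.162,"tz":0.13,"turn":0.0},
  {"tx":-0.002,"ty":-0.162,"tz":0.16,"turn":0.0},
  {"tx":-0.002,"ty":-0.162,"tz":0.18,"turn":0.0},
  {"tx":-0.002,"ty":-0.162,"tz":0.18,"turn":0.0},
  {"tx":-0.002,"ty":-0.162,"tz":0.18,"turn":0.0},
])

```text
time_s: 3.53
eef_pos: [0.4993, 0.2791, 0.0692]
eef_rot: [0.001, 1.0, -0.013, -0.002]
wrist_force: [-0.6, 0.3, 0.6]
opening: -0.004
```

```bash
python3 - <<'E'
from h import *
from bench import viewer
p,d=viewer.camera('side'); cv2.imwrite('pics/side2.png',p[:,:,::-1])
M=rel([.500,.275,.022],-1.26)
E
```

```text
pos [0.5008 0.2797 0.0709] toolx yaw deg -1.47 q [ 0.3   0.37  1.72 -0.    1.05  0.33] F [ 0.05  0.36 -0.09] t 3.58 op 0.0
increments mm [-0.7  4.7 48.9] ('turn', np.float64(-0.21))
```

View pics/side2.png

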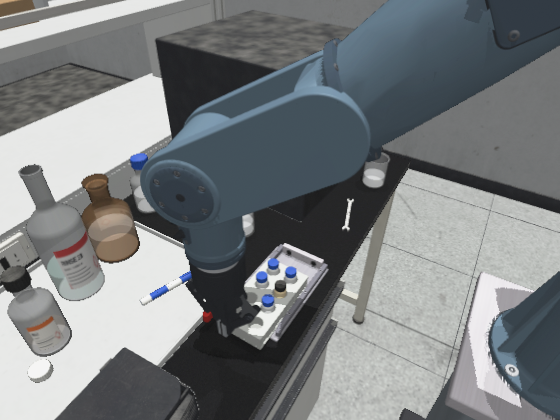

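The gripper stands just behind the rack with its fingertips near (222,328), and the latch is clear of it. I'll descend and approach.

Request:
move_arm([
  {"tx":0.0,"ty":0.0,"tz":0.015,"turn":0.0},
  {"tx":0.0,"ty":0.0,"tz":0.03,"turn":0.0},
  {"tx":0.0,"ty":0.002,"tz":0.042,"turn":0.0},
  {"tx":0.0,"ty":0.004,"tz":0.048,"turn":0.0},
  {"tx":0.0,"ty":0.008,"tz":0.049,"turn":0.0},
  {"tx":0.0,"ty":0.012,"tz":0.049,"turn":0.0},
  {"tx":0.0,"ty":0.015,"tz":0.049,"turn":0.0},
  {"tx":0.0,"ty":0.017,"tz":0.049,"turn":0.0},
  {"tx":0.0,"ty":0.019,"tz":0.049,"turn":0.0},
  {"tx":0.0,"ty":0.021,"tz":0.049,"turn":0.0},
  {"tx":0.0,"ty":0.023,"tz":0.049,"turn":0.0},
  {"tx":0.0,"ty":0.025,"tz":0.049,"turn":0.0},
])

```text
time_s: 4.58
eef_pos: [0.5003, 0.2556, 0.0214]
eef_rot: [-0.0, 1.0, -0.012, 0.0]
wrist_force: [-0.3, 2.2, 0.2]
opening: -0.002
```

```bash
python3 - <<'E'
from h import *
M=rel([.498,.205,.022],-1.26)
E
```

```text
pos [0.5003 0.2556 0.0214] toolx yaw deg -1.39 q [0.26 0.43 1.77 0.   0.94 0.28] F [-0.32  2.21  0.17] t 4.58 op -0.0
increments mm [-1.  50.6 -0.6] ('turn', np.float64(-0.13))
```

Contact shows about 2 N, so I'll push on along the nest's -y.

Request:
move_arm([
  {"tx":0.0,"ty":0.002,"tz":0.0,"turn":0.0},
  {"tx":0.0,"ty":0.004,"tz":0.0,"turn":0.0},
  {"tx":0.0,"ty":0.006,"tz":0.0,"turn":0.0},
  {"tx":0.0,"ty":0.008,"tz":0.0,"turn":0.0},
  {"tx":0.0,"ty":0.01,"tz":0.0,"turn":0.0},
  {"tx":0.0,"ty":0.012,"tz":0.0,"turn":0.0},
  {"tx":0.0,"ty":0.014,"tz":0.0,"turn":0.0},
  {"tx":0.0,"ty":0.016,"tz":0.0,"turn":0.0},
  {"tx":0.0,"ty":0.018,"tz":0.0,"turn":0.0},
  {"tx":0.0,"ty":0.02,"tz":0.0,"turn":0.0},
  {"tx":0.0,"ty":0.022,"tz":0.0,"turn":0.0},
  {"tx":0.0,"ty":0.024,"tz":0.0,"turn":0.0},
  {"tx":0.0,"ty":0.026,"tz":0.0,"turn":0.0},
  {"tx":0.0,"ty":0.028,"tz":0.0,"turn":0.0},
  {"tx":0.0,"ty":0.03,"tz":0.0,"turn":0.0},
  {"tx":0.0,"ty":0.032,"tz":0.0,"turn":0.0},
  {"tx":0.0,"ty":0.034,"tz":0.0,"turn":0.0},
  {"tx":0.0,"ty":0.036,"tz":0.0,"turn":0.0},
  {"tx":0.0,"ty":0.038,"tz":0.0,"turn":0.0},
  {"tx":0.0,"ty":0.04,"tz":0.0,"turn":0.0},
])

```text
time_s: 6.25
eef_pos: [0.4989, 0.2151, 0.021]
eef_rot: [0.0, 1.0, -0.012, -0.0]
wrist_force: [-0.7, 1.5, 0.8]
opening: 0.001
```

Request:
move_arm([
  {"tx":0.0,"ty":0.001,"tz":0.0,"turn":0.0},
  {"tx":0.0,"ty":0.002,"tz":0.0,"turn":0.0},
  {"tx":0.0,"ty":0.003,"tz":0.0,"turn":0.0},
  {"tx":0.0,"ty":0.004,"tz":0.0,"turn":0.0},
  {"tx":0.0,"ty":0.005,"tz":0.0,"turn":0.0},
  {"tx":0.0,"ty":0.006,"tz":0.0,"turn":0.0},
  {"tx":0.0,"ty":0.007,"tz":0.0,"turn":0.0},
])

```text
time_s: 6.83
eef_pos: [0.4987, 0.2083, 0.021]
eef_rot: [0.0, 1.0, -0.012, -0.0]
wrist_force: [0.4, 2.0, 0.5]
opening: -0.003
```

Request:
move_arm([
  {"tx":0.0,"ty":0.001,"tz":0.0,"turn":0.0},
  {"tx":0.0,"ty":0.002,"tz":0.0,"turn":0.0},
  {"tx":0.0,"ty":0.003,"tz":0.0,"turn":0.0},
])

```text
time_s: 7.08
eef_pos: [0.4988, 0.2056, 0.021]
eef_rot: [-0.0, 1.0, -0.012, 0.0]
wrist_force: [1.7, 7.3, -0.6]
opening: 0.005
```

Request:
move_arm([
  {"tx":0.0,"ty":0.0005,"tz":0.0,"turn":0.0},
  {"tx":0.0,"ty":0.001,"tz":0.0,"turn":0.0},
  {"tx":0.0,"ty":0.001,"tz":0.0,"turn":0.0},
])

```text
time_s: 7.33
eef_pos: [0.4989, 0.2056, 0.0212]
eef_rot: [-0.001, 1.0, -0.012, 0.0]
wrist_force: [1.2, 8.0, -0.4]
opening: -0.002
```

Request:
move_arm([
  {"tx":0.0,"ty":0.001,"tz":0.0,"turn":0.0},
  {"tx":0.0,"ty":0.001,"tz":0.0,"turn":0.0},
])

```text
time_s: 7.5
eef_pos: [0.499, 0.2055, 0.0214]
eef_rot: [-0.002, 1.0, -0.012, 0.001]
wrist_force: [0.7, 12.4, 0.3]
opening: 0.0
```

```bash
python3 - <<'E'
from h import *
from bench import viewer
for n in ['side','wrist','scene']:
    c=viewer.get_calibration(n);p,d=viewer.camera(n); cv2.imwrite(f'pics/{n}3.png',p[:,:,::-1]); np.savez(n+'3.npz',p=p,d=d,**c)
p=ld('side3')['p'];cv2.imwrite('pics/zs3.png',cv2.resize(p[230:350,190:340,::-1],None,fx=5,fy=5,interpolation=2))
rel([.498,.205,.022],-1.26)
E
```

```text
pos [0.499  0.2055 0.0214] toolx yaw deg -1.41 q [0.17 0.39 1.83 0.   0.92 0.19] F [ 0.03 12.35 -0.09] t 7.65 op 0.0
increments mm [-1.   0.6 -0.6] ('turn', np.float64(-0.15))
```

View pics/zs3.png

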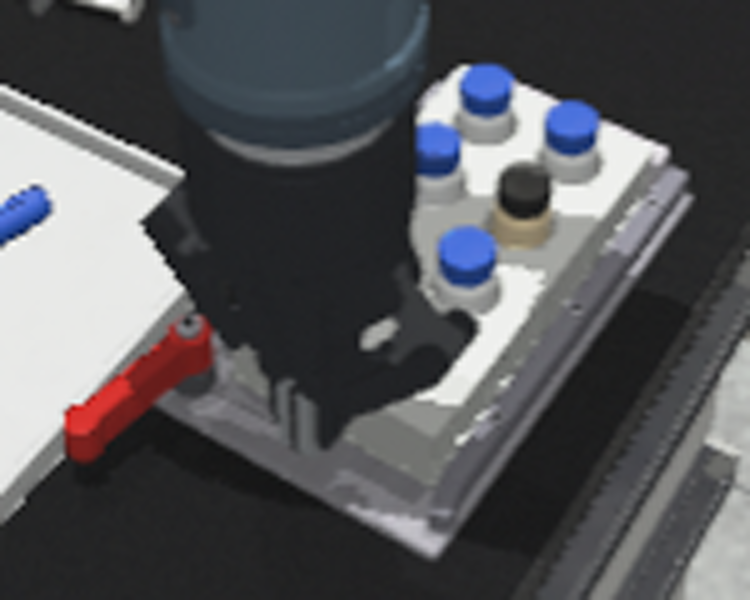

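View pics/wrist3.png

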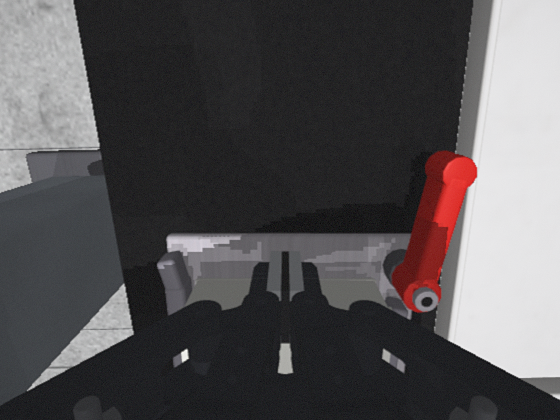

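The rack is against the stop: the push force rises to 12 N with no further travel, and TCP y is 0.2055 against 0.205 predicted. Next I'll back off, go up, and move over to the outer side of the latch.

Request:
move_arm([
  {"tx":0.0,"ty":-0.005,"tz":0.0,"turn":0.0},
  {"tx":0.0,"ty":-0.015,"tz":0.0,"turn":0.0},
  {"tx":0.0,"ty":-0.025,"tz":-0.005,"turn":0.0},
  {"tx":0.0,"ty":-0.031,"tz":-0.025,"turn":0.0},
  {"tx":0.0,"ty":-0.031,"tz":-0.045,"turn":0.0},
  {"tx":0.01,"ty":-0.031,"tz":-0.06,"turn":0.0},
  {"tx":0.035,"ty":-0.031,"tz":-0.06,"turn":0.0},
  {"tx":0.06,"ty":-0.031,"tz":-0.06,"turn":0.0},
  {"tx":0.085,"ty":-0.031,"tz":-0.06,"turn":0.0},
  {"tx":0.1,"ty":-0.031,"tz":-0.06,"turn":0.0},
  {"tx":0.1,"ty":-0.031,"tz":-0.06,"turn":0.0},
  {"tx":0.1,"ty":-0.031,"tz":-0.06,"turn":0.0},
])

```text
time_s: 8.65
eef_pos: [0.5993, 0.2322, 0.0808]
eef_rot: [0.0, 1.0, -0.012, -0.0]
wrist_force: [-0.6, 0.8, -0.1]
opening: 0.001
```

```bash
python3 - <<'E'
from h import *
from bench import viewer
for n in ['wrist','side']:
    c=viewer.get_calibration(n);p,d=viewer.camera(n); cv2.imwrite(f'pics/{n}4.png',p[:,:,::-1]); np.savez(n+'4.npz',p=p,d=d,**c)
p=ld('side4')['p'];cv2.imwrite('pics/zs4.png',cv2.resize(p[230:350,190:340,::-1],None,fx=5,fy=5,interpolation=2))
rel([.598,.236,.027],-1.26)
E
```

```text
pos [0.5979 0.2323 0.0805] toolx yaw deg -1.36 q [ 0.19  0.49  1.53 -0.    1.12  0.21] F [-0.85  0.39 -0.68] t 8.75 op -0.0
increments mm [ 0.1 -3.7 53.5] ('turn', np.float64(-0.1))
```

View pics/zs4.png

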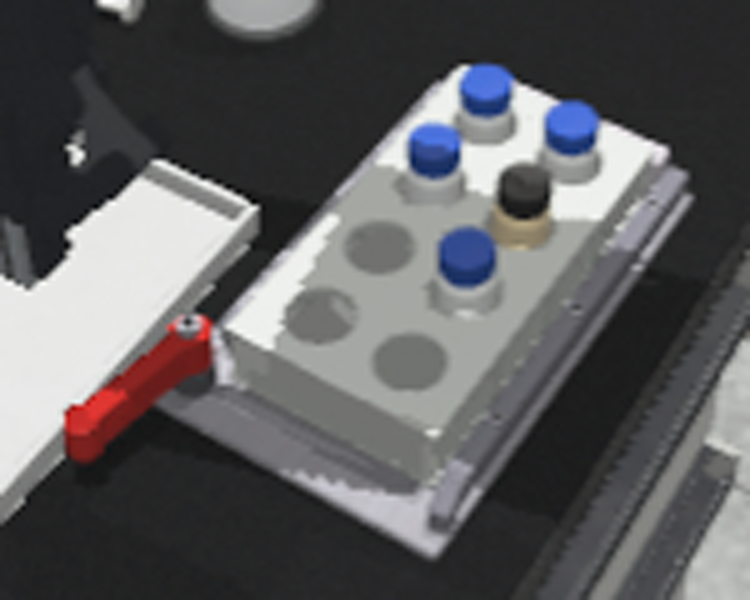

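View pics/wrist4.png

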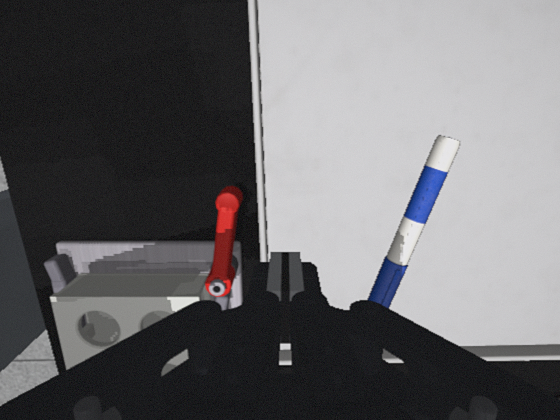

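```bash
python3 - <<'E'
from h import *
c=ld('wrist4')
for nm,uv,z in [('bolt',(217,288),.041),('lev',(229,198),.039),('rackRear+x',(205,298),.04),('rackrear-x',(55,298),.04),('marker',(375,305),.015),('rim',(262,200),.017)]: print(nm,plane(c,uv,z).round(4))
s=ld('side4')
for nm,(u,v) in [('rear+x',(225,332)),('rear-x',(435,432))]: print(nm,plane(s,(190+u/5,230+v/5),.04).round(4))
piv=np.array([.5566,.1994])
th=np.arange(1.398,3.13,.0785)
P=[]
for t in th:
    n=np.array([-np.sin(t),np.cos(t)]);u=np.array([np.cos(t),np.sin(t)])
    h=.0145*abs(n[0])+.0115*abs(n[1])+.005
    P.append(piv+.042*u-h*n)
P=np.array(P);np.save('arc.npy',P)
d=P-[.598,.236]; a=np.radians(-1.36)
X=np.array([np.cos(a),np.sin(a)]);Y=np.array([np.sin(a),-np.cos(a)])
print(np.c_[th,P*1000,d@X*1000,d@Y*1000].round(2))
E
```

```text
bolt [[0.5567 0.1996 0.041 ]]
lev [[0.5678 0.2558 0.039 ]]
rackRear+x [[0.5484 0.1922 0.04  ]]
rackrear-x [[0.4553 0.1945 0.04  ]]
marker [[0.6613 0.1681 0.015 ]]
rim [[0.5847 0.248  0.017 ]]
rear+x [[0.5431 0.1949 0.04  ]]
rear-x [[0.4537 0.193  0.04  ]]
[[  1.4  584.77 237.12 -13.26  -0.8 ]
 [  1.48 580.98 239.28 -17.09  -2.88]
 [  1.56 576.94 241.08 -21.17  -4.58]
 [  1.63 574.12 242.58 -24.03  -6.01]
 [  1.71 571.45 243.93 -26.73  -7.3 ]
 [  1.79 568.58 245.11 -29.62  -8.41]
 [  1.87 565.52 246.08 -32.71  -9.31]
 [  1.95 562.27 246.81 -35.98  -9.96]
 [  2.03 558.86 247.27 -39.39 -10.34]
 [  2.1  555.32 247.43 -42.94 -10.41]
 [  2.18 551.68 247.26 -46.58 -10.16]
 [  2.26 547.96 246.75 -50.28  -9.56]
 [  2.34 544.21 245.86 -54.01  -8.58]
 [  2.42 540.47 244.6  -57.72  -7.23]
 [  2.5  536.79 242.95 -61.36  -5.49]
 [  2.58 533.21 240.9  -64.89  -3.36]
 [  2.65 529.78 238.47 -68.26  -0.85]
 [  2.73 526.55 235.67 -71.43   2.03]
 [  2.81 523.56 232.5  -74.34   5.26]
 [  2.89 520.85 229.01 -76.96   8.82]
 [  2.97 518.48 225.2  -79.24  12.68]
 [  3.05 516.48 221.13 -81.14  16.8 ]
 [  3.12 514.88 216.83 -82.64  21.13]]
```

Request:
move_arm([
  {"tx":0.0,"ty":-0.0037,"tz":0.015,"turn":0.0},
  {"tx":0.0,"ty":-0.0037,"tz":0.03,"turn":0.0},
  {"tx":0.0,"ty":-0.0037,"tz":0.043,"turn":0.0},
  {"tx":0.0,"ty":-0.0037,"tz":0.051,"turn":0.0},
  {"tx":0.0,"ty":-0.0037,"tz":0.0535,"turn":0.0},
  {"tx":0.0,"ty":-0.0037,"tz":0.0535,"turn":0.0},
  {"tx":0.0,"ty":-0.0037,"tz":0.0535,"turn":0.0},
])

```text
time_s: 9.33
eef_pos: [0.5996, 0.2357, 0.0276]
eef_rot: [-0.0, 1.0, -0.012, 0.0]
wrist_force: [0.3, 0.6, -0.5]
opening: 0.002
```

Request:
move_arm([
  {"tx":-0.007,"ty":-0.0005,"tz":0.0,"turn":0.0},
  {"tx":-0.0135,"ty":-0.001,"tz":0.0,"turn":0.0},
  {"tx":-0.0175,"ty":-0.003,"tz":0.0,"turn":0.0},
  {"tx":-0.0215,"ty":-0.0045,"tz":0.0,"turn":0.0},
  {"tx":-0.0245,"ty":-0.006,"tz":0.0,"turn":0.0},
  {"tx":-0.027,"ty":-0.0075,"tz":0.0,"turn":0.0},
  {"tx":-0.03,"ty":-0.0085,"tz":0.0,"turn":0.0},
  {"tx":-0.033,"ty":-0.0095,"tz":0.0,"turn":0.0},
  {"tx":-0.036,"ty":-0.01,"tz":0.0,"turn":0.0},
  {"tx":-0.0395,"ty":-0.0105,"tz":0.0,"turn":0.0},
  {"tx":-0.043,"ty":-0.0105,"tz":0.0,"turn":0.0},
  {"tx":-0.0465,"ty":-0.01,"tz":0.0,"turn":0.0},
])

```text
time_s: 10.33
eef_pos: [0.5528, 0.2468, 0.0275]
eef_rot: [-0.0, 1.0, -0.012, -0.0]
wrist_force: [0.3, -0.7, 0.1]
opening: 0.003
```

```bash
python3 - <<'E'
from h import *
from bench import viewer
for n in ['wrist','side']:
    c=viewer.get_calibration(n);p,d=viewer.camera(n); np.savez(n+'5.npz',p=p,d=d,**c)
a=cv2.resize(ld('side5')['p'][230:350,190:340],(500,400)); b=cv2.resize(ld('wrist5')['p'][100:340,100:400],(300,240))
im=np.zeros((400,800,3),np.uint8); im[:,:500]=a; im[:240,500:]=b; cv2.imwrite('pics/m5.png',im[:,:,::-1])
rel([.5517,.2473,.027],-1.26)
E
```

```text
pos [0.5523 0.2467 0.0273] toolx yaw deg -1.37 q [0.22 0.5  1.65 0.   0.99 0.25] F [-0.39 -0.26  0.46] t 10.43 op 0.0
increments mm [-0.7 -0.5  0.3] ('turn', np.float64(-0.11))
```

View pics/m5.png

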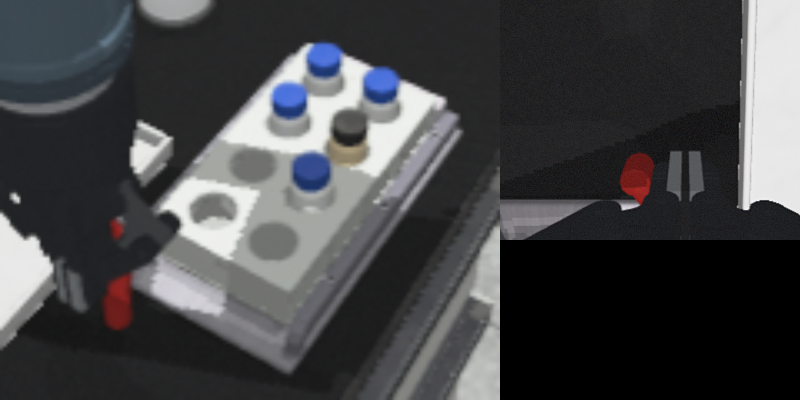

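The lever is swinging as planned, with the fingers on its outer side (wrist inset: lever at (637,180), fingers at (685,172)). I'll carry on along the arc.

Request:
move_arm([
  {"tx":-0.0035,"ty":0.0005,"tz":0.0,"turn":0.0},
  {"tx":-0.007,"ty":0.0015,"tz":0.0,"turn":0.0},
  {"tx":-0.011,"ty":0.003,"tz":0.0,"turn":0.0},
  {"tx":-0.0145,"ty":0.0045,"tz":0.0,"turn":0.0},
  {"tx":-0.018,"ty":0.0065,"tz":0.0,"turn":0.0},
  {"tx":-0.0215,"ty":0.009,"tz":0.0,"turn":0.0},
  {"tx":-0.0245,"ty":0.012,"tz":0.0,"turn":0.0},
  {"tx":-0.0275,"ty":0.0155,"tz":0.0,"turn":0.0},
  {"tx":-0.03,"ty":0.019,"tz":0.0,"turn":0.0},
  {"tx":-0.0325,"ty":0.0225,"tz":0.0,"turn":0.0},
  {"tx":-0.0345,"ty":0.0265,"tz":0.0,"turn":0.0},
  {"tx":-0.0355,"ty":0.029,"tz":0.0,"turn":0.0},
])

```text
time_s: 11.43
eef_pos: [0.5165, 0.2181, 0.0274]
eef_rot: [0.0, 1.0, -0.012, -0.0]
wrist_force: [1.6, -0.0, -1.0]
opening: 0.0
```

Request:
move_arm([
  {"tx":0.0,"ty":0.0005,"tz":0.0,"turn":0.0},
  {"tx":0.0,"ty":0.001,"tz":0.0,"turn":0.0},
  {"tx":0.0,"ty":0.0015,"tz":0.0,"turn":0.0},
  {"tx":0.0,"ty":0.002,"tz":0.0,"turn":0.0},
])

```text
time_s: 11.77
eef_pos: [0.5168, 0.2171, 0.0274]
eef_rot: [-0.0, 1.0, -0.012, -0.0]
wrist_force: [-0.6, 5.0, 0.8]
opening: 0.005
```

Request:
move_arm([
  {"tx":0.0,"ty":0.0005,"tz":0.0,"turn":0.0},
  {"tx":0.0,"ty":0.001,"tz":0.0,"turn":0.0},
  {"tx":0.0,"ty":0.001,"tz":0.0,"turn":0.0},
])

```text
time_s: 12.02
eef_pos: [0.5168, 0.217, 0.0274]
eef_rot: [-0.001, 1.0, -0.012, 0.0]
wrist_force: [0.2, 7.5, -0.3]
opening: -0.001
```

Request:
move_arm([
  {"tx":0.0,"ty":-0.006,"tz":0.0,"turn":0.0},
  {"tx":0.0,"ty":-0.015,"tz":0.0,"turn":0.0},
  {"tx":0.0,"ty":-0.02,"tz":-0.015,"turn":0.0},
  {"tx":0.0,"ty":-0.02,"tz":-0.04,"turn":0.0},
  {"tx":0.0,"ty":-0.02,"tz":-0.07,"turn":0.0},
  {"tx":0.0,"ty":-0.015,"tz":-0.1,"turn":0.0},
  {"tx":-0.01,"ty":0.01,"tz":-0.12,"turn":0.0},
  {"tx":-0.02,"ty":0.04,"tz":-0.13,"turn":0.0},
  {"tx":-0.03,"ty":0.07,"tz":-0.14,"turn":0.0},
  {"tx":-0.04,"ty":0.09,"tz":-0.14,"turn":0.0},
  {"tx":-0.04,"ty":0.1,"tz":-0.14,"turn":0.0},
  {"tx":-0.04,"ty":0.1,"tz":-0.14,"turn":0.0},
  {"tx":-0.04,"ty":0.1,"tz":-0.14,"turn":0.0},
])

```text
time_s: 13.1
eef_pos: [0.4751, 0.1168, 0.1675]
eef_rot: [-0.0, 1.0, -0.013, 0.0]
wrist_force: [-0.1, 0.3, 0.2]
opening: 0.006
```

```bash
python3 - <<'E'
from h import *
from bench import viewer
for n in ['wrist','side']:
    c=viewer.get_calibration(n);p,d=viewer.camera(n); np.savez(n+'6.npz',p=p,d=d,**c); cv2.imwrite(f'pics/{n}6.png',p[:,:,::-1])
cv2.imwrite('pics/zs6.png',cv2.resize(ld('side6')['p'][230:350,190:340,::-1],None,fx=5,fy=5,interpolation=2))
rel([.477,.09,.08],-1.26)
E
```

```text
pos [0.475  0.1175 0.1673] toolx yaw deg -1.36 q [-0.    0.06  1.88  0.    1.2   0.02] F [-0.38  0.61  0.5 ] t 13.2 op 0.0
increments mm [ 2.7 27.4 87.3] ('turn', np.float64(-0.1))
```

View pics/zs6.png

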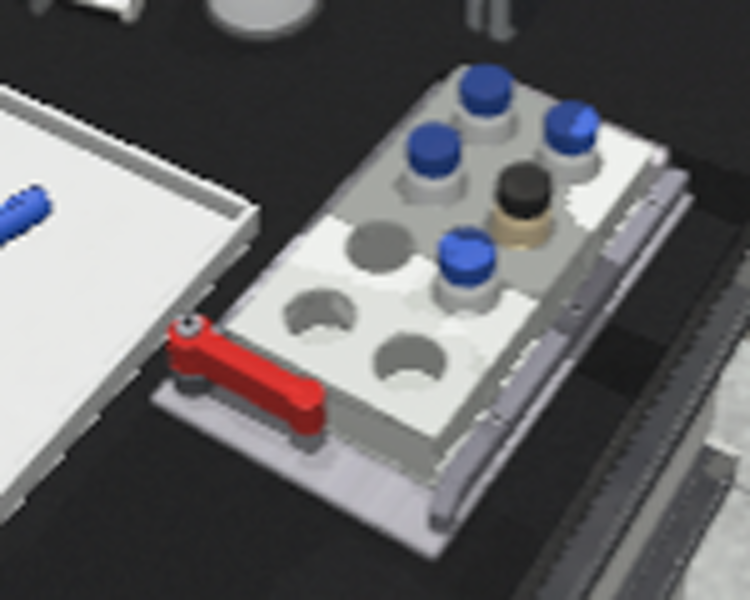

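View pics/wrist6.png

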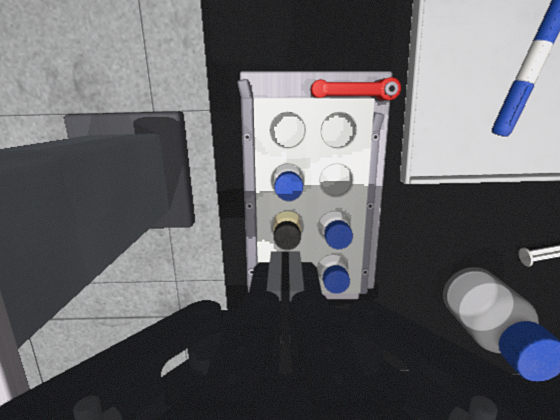

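```bash
python3 - <<'E'
from h import *
w=ld('wrist6'); s=ld('side6')
cv2.imwrite('pics/zw6.png',cv2.resize(w['p'][160:300,240:380,::-1],None,fx=4,fy=4,interpolation=2))
cv2.imwrite('pics/zs6b.png',cv2.resize(s['p'][240:300,265:325,::-1],None,fx=9,fy=9,interpolation=2))
print('w',plane(w,(287,236),.063)); print('s',plane(s,(190+524/5,230+178/5),.063))
for n,c in (('w',w),('s',s)):
    o,d=ray(c,[[x,y] for y in range(420) for x in range(560)])
    P=(o+d*c['d'].reshape(-1,1)).reshape(420,560,3)
    V=c['p'].max(2).astype(int)
    m=(P[...,2]>.058)&(P[...,2]<.068)&(abs(P[...,0]-.478)<.02)&(abs(P[...,1]-.09)<.018)
    Q=P[m]; 
    if len(Q): print(n,len(Q),Q.mean(0),Q.min(0),Q.max(0),np.argwhere(m).mean(0)[::-1])
    for b,a in blobs(blue(c['p'])): 
        q=plane(c,b,.063)[0]
        if q[0]<.55: print(n,b,a,q.round(4))
# prediction: rack pose from home nest
for k in [(-20,20),(20,20)]: pass
print('pred',nest([-.020,-.0035-.020]),[nest([x,-.0035+y]).round(4) for x in(-.02,.02) for y in (-.06,-.02,.02)])
E
```

```text
w [[0.47587025 0.09130937 0.063     ]]
s [[0.47593606 0.0886189  0.063     ]]
w 595 [0.47541786 0.09109649 0.06300668] [0.46473669 0.07979802 0.05806715] [0.48622303 0.10136508 0.0650142 ] [286.43361345 236.23529412]
w [288.3 185.7] 606 [0.4778 0.1319 0.063 ]
w [338.2 234.3] 560 [0.5162 0.0917 0.063 ]
w [335.9 278.9] 528 [0.5151 0.0525 0.063 ]
s 91 [0.47611693 0.0917418  0.06267457] [0.46611002 0.07921519 0.05857932] [0.48798402 0.10176805 0.06585253] [293.93406593 266.71428571]
s [286.9 247.5] 77 [0.5136 0.0531 0.063 ]
s [304.  255.1] 81 [0.4739 0.0542 0.063 ]
s [276.3 259.9] 79 [0.5143 0.0941 0.063 ]
s [282.8 281.2] 91 [0.4761 0.1347 0.063 ]
pred [0.47608788 0.09044565] [array([0.4752, 0.0505]), array([0.4761, 0.0904]), array([0.477 , 0.1304]), array([0.5152, 0.0496]), array([0.5161, 0.0896]), array([0.517 , 0.1296])]
```

View pics/zw6.png

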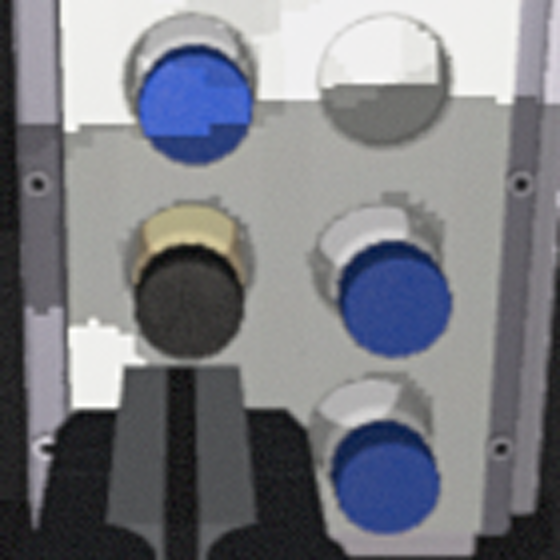

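View pics/zs6b.png

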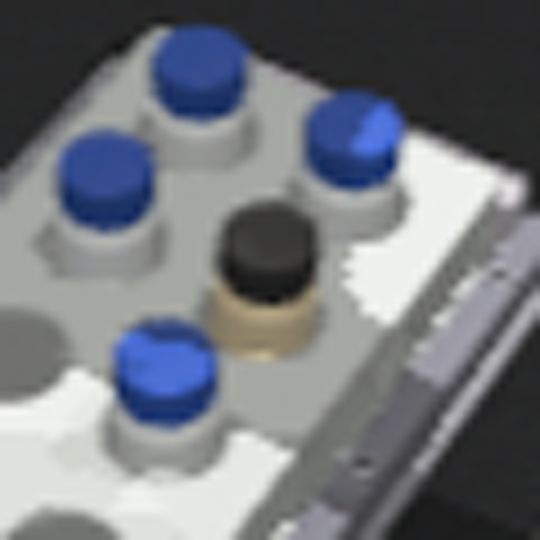

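The latch is shut flat behind the rack. All measurements put the black cap at about (0.476, 0.0905), so I'll go above it.

Request:
move_arm([
  {"tx":0.0005,"ty":0.01,"tz":0.0,"turn":0.0},
  {"tx":0.001,"ty":0.02,"tz":0.01,"turn":0.0},
  {"tx":0.0015,"ty":0.0265,"tz":0.025,"turn":0.0},
  {"tx":0.0015,"ty":0.0265,"tz":0.045,"turn":0.0},
  {"tx":0.0015,"ty":0.0265,"tz":0.06,"turn":0.0},
  {"tx":0.0015,"ty":0.0265,"tz":0.072,"turn":0.0},
  {"tx":0.0015,"ty":0.0265,"tz":0.08,"turn":0.0},
  {"tx":0.0015,"ty":0.0265,"tz":0.085,"turn":0.0},
  {"tx":0.0015,"ty":0.0265,"tz":0.088,"turn":0.0},
  {"tx":0.0015,"ty":0.0265,"tz":0.088,"turn":0.0},
  {"tx":0.0015,"ty":0.0265,"tz":0.088,"turn":0.0},
  {"tx":0.0015,"ty":0.0265,"tz":0.088,"turn":0.0},
])

```text
time_s: 14.2
eef_pos: [0.476, 0.0901, 0.0802]
eef_rot: [0.0, 1.0, -0.012, 0.001]
wrist_force: [-1.1, 0.2, -0.8]
opening: -0.005
```

```bash
python3 - <<'E'
from h import *
from bench import viewer,get_obs
A=[]
for n in ['side','scene','wrist']:
    c=viewer.get_calibration(n);p,d=viewer.camera(n); np.savez(n+'7.npz',p=p,d=d,**c); A.append(get_obs()['eef_pos'])
print(np.mean(A,0),A)
a=cv2.resize(ld('side7')['p'][225:345,190:340],(500,400),interpolation=2);b=cv2.resize(ld('scene7')['p'][165:260,135:265],(300,220),interpolation=2)
im=np.zeros((400,800,3),np.uint8); im[:,:500]=a; im[:220,500:]=b; im[220:,500:]=cv2.resize(ld('wrist7')['p'],(300,180)); cv2.imwrite('pics/m7.png',im[:,:,::-1])
rel([.476,.0905,.079],-1.26)
E
```

```text
[0.47595158 0.09009551 0.0801583 ] [array([0.47604896, 0.09008776, 0.0802261 ]), array([0.47596605, 0.09008886, 0.08017106]), array([0.47583972, 0.0901099 , 0.08007775])]
pos [0.4758 0.0901 0.0801] toolx yaw deg -1.38 q [-0.06  0.18  1.95  0.    1.01 -0.03] F [-0.38  0.43 -0.9 ] t 14.35 op -0.0
increments mm [ 0.1 -0.4  1.1] ('turn', np.float64(-0.12))
```

View pics/m7.png

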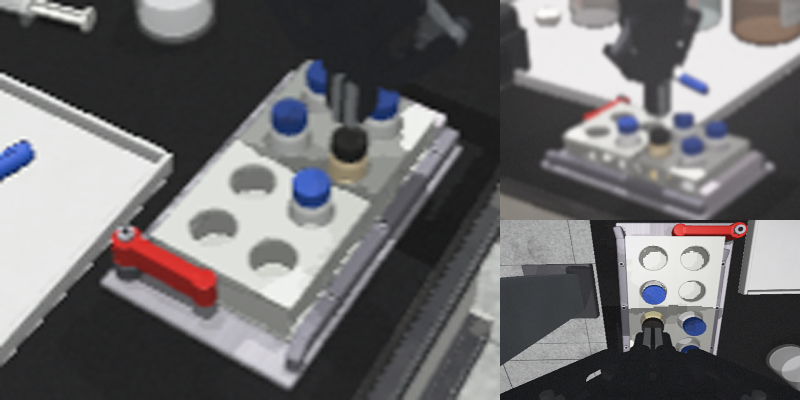

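The closed fingertips stand centred just above the black cap in both views, and the latch and rack are unchanged. I'll hold here.

Request:
move_arm([
  {"tx":0.0,"ty":0.0,"tz":0.001,"turn":0.0},
  {"tx":0.0,"ty":0.0,"tz":0.001,"turn":0.0},
  {"tx":0.0,"ty":0.0,"tz":0.001,"turn":0.0},
  {"tx":0.0,"ty":0.0,"tz":0.001,"turn":0.0},
  {"tx":0.0,"ty":0.0,"tz":0.001,"turn":0.0},
  {"tx":0.0,"ty":0.0,"tz":0.001,"turn":0.0},
  {"tx":0.0,"ty":0.0,"tz":0.001,"turn":0.0},
  {"tx":0.0,"ty":0.0,"tz":0.001,"turn":0.0},
  {"tx":0.0,"ty":0.0,"tz":0.001,"turn":0.0},
  {"tx":0.0,"ty":0.0,"tz":0.001,"turn":0.0},
  {"tx":0.0,"ty":0.0,"tz":0.001,"turn":0.0},
  {"tx":0.0,"ty":0.0,"tz":0.001,"turn":0.0},
  {"tx":0.0,"ty":0.0,"tz":0.001,"turn":0.0},
  {"tx":0.0,"ty":0.0,"tz":0.001,"turn":0.0},
  {"tx":0.0,"ty":0.0,"tz":0.001,"turn":0.0},
  {"tx":0.0,"ty":0.0,"tz":0.001,"turn":0.0},
  {"tx":0.0,"ty":0.0,"tz":0.001,"turn":0.0},
  {"tx":0.0,"ty":0.0,"tz":0.001,"turn":0.0},
  {"tx":0.0,"ty":0.0,"tz":0.001,"turn":0.0},
  {"tx":0.0,"ty":0.0,"tz":0.001,"turn":0.0},
])

```text
time_s: 16.02
eef_pos: [0.4754, 0.0901, 0.0785]
eef_rot: [0.0, 1.0, -0.012, 0.0]
wrist_force: [0.7, -0.2, 0.1]
opening: 0.002
```

Request:
move_arm([
  {"tx":0.0,"ty":0.0,"tz":0.0,"turn":0.0},
  {"tx":0.0,"ty":0.0,"tz":0.0,"turn":0.0},
  {"tx":0.0,"ty":0.0,"tz":0.0,"turn":0.0},
  {"tx":0.0,"ty":0.0,"tz":0.0,"turn":0.0},
  {"tx":0.0,"ty":0.0,"tz":0.0,"turn":0.0},
  {"tx":0.0,"ty":0.0,"tz":0.0,"turn":0.0},
  {"tx":0.0,"ty":0.0,"tz":0.0,"turn":0.0},
  {"tx":0.0,"ty":0.0,"tz":0.0,"turn":0.0},
  {"tx":0.0,"ty":0.0,"tz":0.0,"turn":0.0},
  {"tx":0.0,"ty":0.0,"tz":0.0,"turn":0.0},
  {"tx":0.0,"ty":0.0,"tz":0.0,"turn":0.0},
  {"tx":0.0,"ty":0.0,"tz":0.0,"turn":0.0},
  {"tx":0.0,"ty":0.0,"tz":0.0,"turn":0.0},
  {"tx":0.0,"ty":0.0,"tz":0.0,"turn":0.0},
  {"tx":0.0,"ty":0.0,"tz":0.0,"turn":0.0},
  {"tx":0.0,"ty":0.0,"tz":0.0,"turn":0.0},
])

```text
time_s: 17.35
eef_pos: [0.4754, 0.0901, 0.0785]
eef_rot: [-0.0, 1.0, -0.012, 0.0]
wrist_force: [0.6, 0.1, -0.0]
opening: 0.001
```

```bash
python3 - <<'E'
from h import *
rel([.476,.0905,.079],-1.26)
c=ld('side7'); a=ld('side0')
for n in (a,c): print([b[0] for b in blobs(blue(n['p']),60)])
from bench import workorder
print(workorder.hand_in())
E
```

```text
pos [0.4754 0.0901 0.0785] toolx yaw deg -1.39 q [-0.06  0.18  1.95  0.    1.01 -0.03] F [ 0.57  0.07 -0.02] t 17.35 op 0.0
increments mm [ 0.6 -0.4 -0.5] ('turn', np.float64(-0.13))
[array([139.4, 161.4]), array([239.3, 199.6]), array([272.9, 263.6]), array([290.5, 272. ]), array([189.7, 274.8]), array([261.4, 276.8]), array([158.7, 292. ]), array([267.5, 300.4])]
[array([139.4, 161.4]), array([239.2, 199.8]), array([276.3, 259.8]), array([189.7, 274.7]), array([282.9, 281. ]), array([158.7, 291.9])]
the job is handed in; nothing more can be done
None
```

The rack is home against its end stop, the latch is shut behind it, and the fingertips are still pointing straight down at the black cap. The job was handed in at 17.4 s; no verdict was reported.

- **Rack:** I pushed it about 54 mm with the closed fingertips. The slide took about 2 N, and at the stop the push rose to 12 N with no further travel. The camera views put its rear face at about y = 0.194, where a rack that is home should be.
- **Latch:** I swung it shut from its outer side. The force rose to 7.5 N where the shut position was expected. Later pictures show the lever lying flat behind the rack.
- **Pointing:** I held about 16 mm above the middle of the cap for just over 3 s. The TCP was at (0.4754, 0.0901, 0.0785), against a cap measured at (0.476, 0.0905, 0.063).
- **Disagreement:** the views differed by up to 3 mm on the cap's y position, so I used a value between them that also fits where the rack should sit.
- **Bystanders:** the small bottle and the marker sit at the same pixels as at the start. I did not re-measure the beaker and spanner after the moves, but the arm only passed near them high up, on the way in.

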